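# Tap the lock pin and two eyepieces home in order

### The job

Get the bench ready for collimating by tapping three parts down with a fingertip, each lightly and fully home: first the round-headed lock pin on top of the dovetail slide's carriage, then the larger brass eyepiece in its sprung seat, and last the smaller brass eyepiece in the other seat. Bring each one home before you press the next, never pull any of them up, and do not shove the carriage along its slide. Leave everything else on the bench where it is, with nothing picked up.

Things in the scene. Friction and masses are not known exactly. Their poses are not given: they have to be found in the camera images.
- slide: steel dovetail slide fixed to the bench: dark base plate 90 mm (x) by 260 mm (y), 10 mm thick, with the steel dovetail along its y axis and 35 mm high end stops. Origin: centre of its underside, on the bench; z up. It carries the carriage and the lock pin.
- carriage_mid (a point): centre of the top face of the aluminium carriage (70 mm across the slide, 60 mm along it), 42 mm above the bench. The carriage slides along the slide's y axis when pushed sideways with about 4 N, so press the pin straight down.
- lock_top (a point): middle of the flat round steel head of the lock pin, 24 mm across and 6 mm thick, above the middle of the carriage. At the start it is 66 mm above the bench, and 58 mm when pushed home; the pin stands in a dark steel collar 34 mm across, top 52 mm above the bench. The collar is sprung: beyond about 4 N it yields downward about 1 mm per 1.6 N, 10 mm at most, and comes back up. This point moves down with the pin.
- lock_pin (a joint): how far the lock pin has been pushed down relative to its mounting, m: 0 as found (8 mm too high), 0.008 fully home. It takes about 3 N to slide and stays where it is left; at home the mounting below it gives softly under more force. Negative if pulled up.
- large_seat: sprung seat of the larger eyepiece: 86 x 86 mm dark steel foot, fixed to the bench, carrying an 80 x 80 mm aluminium block whose top is 30 mm above the bench, and the brass eyepiece standing in its middle. Origin: centre of the underside of the foot, on the bench; z up. The block rides on springs and yields downward about 1 mm per 1.6 N beyond the first 3 N or so, 10 mm at most, and comes back up.
- large_top (a point): middle of the flat top of the larger brass eyepiece (round cell 52 mm across at the seat, 46 mm across its flat top, with a small round lens flush in the middle). At the start it is 50 mm above the bench, and 42 mm when pushed home. This point moves down with it.
- large_cell (a joint): how far the larger eyepiece has been pushed down relative to its mounting, m: 0 as found (8 mm too high), 0.008 fully home. It takes about 3 N to slide and stays where it is left; at home the mounting below it gives softly under more force. Negative if pulled up.
- small_seat: sprung seat of the smaller eyepiece: 86 x 86 mm dark steel foot, fixed to the bench, carrying an 80 x 80 mm aluminium block whose top is 30 mm above the bench, and the brass eyepiece standing in its middle. Origin: centre of the underside of the foot, on the bench; z up. The block rides on springs and yields downward about 1 mm per 1.6 N beyond the first 3 N or so, 10 mm at most, and comes back up.
- small_top (a point): middle of the flat top of the smaller brass eyepiece (round cell 32 mm across at the seat, 28 mm across its flat top, with a small round lens flush in the middle). At the start it is 46 mm above the bench, and 38 mm when pushed home. This point moves down with it.
- small_cell (a joint): how far the smaller eyepiece has been pushed down relative to its mounting, m: 0 as found (8 mm too high), 0.008 fully home. It takes about 3 N to slide and stays where it is left; at home the mounting below it gives softly under more force. Negative if pulled up.
- focus_knob: loose white nylon focusing knob, stepped disc 36 mm across, 24 mm high; origin at the centre of its underside. To be left alone.
- retaining_ring: loose flat brass retaining ring, 38 mm across, 7 mm high; origin at the centre of its underside. To be left alone.
- armour_shell: loose dark green rubber armour shell, a flared tube 68 mm across its mouth, 75 mm high, standing upright; origin at the centre of its underside. To be left alone.
- collimator_tube: loose chrome-plated collimating tube, 180 mm long, 52 mm across, lying along its y axis on two dark feet, 66 mm high; origin under its middle, on the bench. To be left alone.
- screwdriver: loose screwdriver 160 mm long, lying along its x axis. To be left alone.
- lens_box: loose cardboard box 70 x 90 x 40 mm high; origin at the centre of its underside. To be left alone.
There are look-alikes about, which are no part of the job. Leave any blue, red or turquoise look-alike of the small_seat alone.

How it is judged:
By the outcome, as a careful person would: the job done as asked, in the order asked, and still so for the second after the job is handed in, with the robot touching nothing.
It also fails if it takes over 42 s, if anything falls off the work surface, if the arm or the gripper's body presses on something with over 40 N, if the wrist force passes 120 N, or if a joint passes its speed limit or range.

### The arm

A 6-joint arm with a two-finger parallel gripper is mounted at the origin on the work surface. World frame = base frame: x ahead of the robot, y to its left, z up, the work surface at z = 0. Lengths are in mm, angles in rad, forces in N, time in s.
With the tool pointing down it reaches from about 400 to 925 mm from the base axis. Payload 12.5 kg.
Tool frame: the origin (TCP) lies on the centre line of the jaws, within the pads' length; the fingertips stand 19 mm ahead of it and the grasp point (between the pads) is the TCP; z points along the fingers, y is the line along which they close (so a half turn about z gives the same grasp; the last joint's range is limited). The gripper opens to 95 mm and grips with 3 to 60 N. Pads are 20 mm wide; open, the fingers measure 119 mm over their backs; the gripper's body (75 mm by 180 mm) begins 59 mm behind the grasp point.
Start: joints at [-1.313, 0.491, 1.559, -0, 1.092, -0.106], TCP at [222.416, -584.103, 233.661] pointing down, gripper open.
Joint ranges: [-3.1, 3.1], [-0.84, 2.19], [0.05, 2.79], [-1.13, 4.28], [0.06, 2.93], [-2.69, 2.69]. Speed limits (rad/s): [2.22, 2.22, 2.79, 3.14, 3.14, 3.14].

### API

Orientations are given as [roll, pitch, yaw] about the fixed x, y, z axes, in that order (R = Rz(yaw) Ry(pitch) Rx(roll)).
In Python, from cell import state, read_camera, job_done gives the robot as it stands.
- The arm moves only by the tool arm_command, never from a script. Its argument "deltas" is a list of rows, each an object of numbers: "dx", "dy", "dz": the shift along the world's x, y, z in m; "yaw": the turn about the world's z in degrees. In form: [{"dx": .., "dy": .., "dz": .., "yaw": ..}, ...]. A call has 1 to 20 rows; each row shifts and turns the commanded pose from where the row before left it; what a row does not reach is not made up. A row lasts 1/10 s, in which the tool goes at most 50 mm and 8.59 degrees, less where a joint would pass 70% of its speed; a pose out of reach is approached as far as the arm can. A call with a gripper value outside its range is refused whole. "gripper" is the finger opening in m, from 0 to 0.0951, set as the call begins (left out, the last holds). The fingers move at their own pace and stop on an object; the grip force is fixed at half the most. Time passes only in rows, so rows that do not move let the fingers close. It gives the time, the measured TCP pose, the force, the opening and the grip force at its end, in the units of the state.
- state(): the state, without advancing time (a new reading comes with each control period).
- read_camera(name): name is "scene" or "top" or "wrist"; returns a dict with "color" (480x640x3 uint8, red, green, blue), "range_z" (480x640 float32, mm along the optical axis (not along the pixel's ray), 0 where there is no reading), "fx", "fy", "cx", "cy" (pixels), "extrinsics" (4x4, takes a point from camera to world coordinates). Camera axes: x right, y up, looking along -z (the intrinsics and any distortion apply to the point x, -y, -z); pixel columns grow to the right and rows downward; lengths in mm; the calibration is good to about 2 mm. A picture is of the moment at which its call begins.
- job_done(): hands the job in; it is judged then, once.
The state is a dict: "t": time; "joints": joint angles; "qvel": joint speeds; "tau": joint torques, N m; "eef_pos": TCP position; "tcp_rot": TCP orientation; "ft_force": force on the tool from outside, world axes, zero at the start; "moment": the same for the moment, N m; "opening": opening from 0.0 (shut) to 1.0 (fully open); "grip_force": force on a finger pad.
Only numpy, scipy, OpenCV 4.12 (cv2) and the standard library are available. Lean on these libraries where they do the work, as an engineer would, in place of code of your own. Each camera call takes 0.05 s, during which the arm holds its last target. There are 200 camera calls.

## Working session

There is one attempt and no reset: what is moved stays moved. The work goes in short steps, Python scripts to look and compute and a tool call to move; the robot and the scene stay as the last step left them, time stands still between calls to the robot, and variables do not carry over. Pictures are saved under pics/ and viewed, at most 10 in all, crops included, and the job is handed in when it is done.

Besides the shell and the picture viewer there is one more tool, called as name(argument=value, ...), one argument or row to a line, values as JSON. arm_command: Moves the arm, as the interface text tells. Its arguments: {"type":"object","properties":{"deltas":{"type":"array"},"gripper":{"type":"number"}},"required":["deltas"]}

```bash
mkdir -p pics && cat > h.py <<'E'
import numpy as np, cv2
from cell import state, read_camera, job_done
def cloud(c):
    v,u=np.mgrid[0:480,0:640]; z=c["range_z"]
    p=np.stack([(u-c["cx"])/c["fx"]*z,-(v-c["cy"])/c["fy"]*z,-z,np.ones_like(z)],-1)
    return (p@np.array(c["extrinsics"]).T)[...,:3]
E
python3 - <<'E'
from h import *
for n in("top","scene"):
    c=read_camera(n); cv2.imwrite(f"pics/{n}0.png",c["color"][...,::-1]); np.savez(f"{n}0.npz",**c)
    print(n,c["fx"],c["cx"],np.round(c["extrinsics"],3).tolist())
s=state();print(s)
E
```

```text
top 458.3512323800414 318.1543819950413 [[-0.019, 0.992, -0.126, 463.707], [-0.999, -0.024, -0.039, -30.479], [-0.041, 0.125, 0.991, 899.248], [0.0, 0.0, 0.0, 1.0]]
scene 484.9097521118454 315.9059511578662 [[-0.793, -0.519, 0.317, 929.016], [0.609, -0.672, 0.422, 483.726], [-0.006, 0.528, 0.849, 1049.722], [0.0, 0.0, 0.0, 1.0]]
{'t': 0.1, 'joints': array([-1.31261340e+00,  4.91495600e-01,  1.55937825e+00,  1.43396970e-05,
        1.09169987e+00, -1.05563486e-01]), 'qvel': array([ 0.00073049, -0.00140787, -0.00156609,  0.00074123, -0.00157822,
        0.00093221]), 'tau': array([ 3.37296842e-03, -6.13623190e+01, -2.58608115e+01,  6.93480601e-02,
        4.69425658e-02, -7.55608926e-05]), 'eef_pos': array([ 222.35784256, -583.90364981,  233.12599338]), 'tcp_rot': array([-3.14061839e+00, -1.16020588e-04,  3.63739739e-01]), 'ft_force': array([0.76519   , 0.42277189, 0.78971435]), 'moment': array([ 0.01882776,  0.02610949, -0.03117659]), 'grip_force': 0.0, 'opening': 0.9986018324992352}
```

View pics/top0.png

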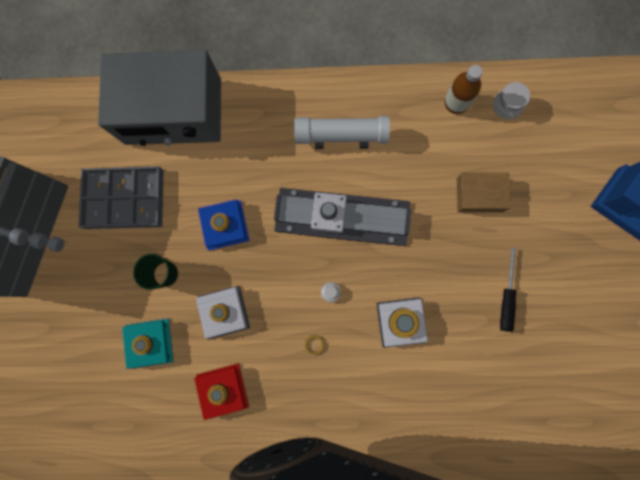

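View pics/scene0.png

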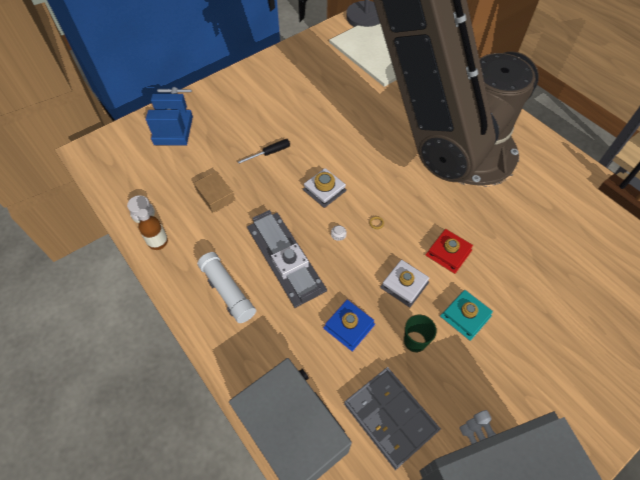

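The top view shows the lock pin at (328,211), the large eyepiece at (404,323) and the small one at (219,313), on its plain aluminium block. In the scene view they are at (291,256), (324,182) and (406,278). The look-alikes are blue, red and turquoise.

```bash
python3 - <<'E'
from h import *
P={"lock":((328,211),(291,256),58,75),"large":((404,323),(324,182),42,60),"small":((219,313),(406,278),38,56)}
for i,n in enumerate(("top","scene")):
    c=dict(np.load(n+"0.npz")); w=cloud(c)
    for k,v in P.items():
        u0,v0=v[i]; r=22
        q=w[v0-r:v0+r+1,u0-r:u0+r+1].reshape(-1,3)
        m=(q[:,2]>v[2])&(q[:,2]<v[3]); t=q[m]
        top=t[np.abs(t[:,2]-np.median(t[:,2]))<3]
        print(n,k,len(t),"med",np.round(np.median(top,0),1),"mid",np.round((top.min(0)+top.max(0))/2,1),np.round(np.ptp(top,axis=0),1), "at px",np.round(w[v0,u0],1))
# objects taller than 30mm along the way
c=dict(np.load("top0.npz")); w=cloud(c)
for nm,(a,b) in {"shell":(155,270),"knob":(332,292),"ring":(316,345),"tube":(342,130),"red":(217,395),"blue":(220,222),"slideL":(283,210),"slideR":(405,222)}.items(): print(nm,np.round(w[b,a],0))
E
```

```text
top lock 126 med [633.8 -17.7  66.9] mid [633.5 -17.6  66.9] [22.8 22.3  5.7] at px [629.1 -17.5  69.4]
top large 706 med [ 424.1 -151.8   50.4] mid [ 422.5 -152.    50. ] [50.4 53.   5.9] at px [ 422.5 -150.7   49.3]
top small 268 med [448.2 190.5  46.6] mid [447.4 191.1  46.1] [31.5 32.5  5.8] at px [446.4 189.6  46.2]
scene lock 78 med [635.3 -15.9  65.6] mid [634.9 -16.1  65.4] [23.6 22.   5.6] at px [634.4  -5.6  63.6]
scene large 272 med [ 425.  -148.2   48.9] mid [ 423.6 -149.3   48.7] [52.1 53.9  5.9] at px [ 431.4 -139.6   51.6]
scene small 155 med [450.5 194.8  45. ] mid [450.1 194.2  45. ] [33.8 32.5  5.9] at px [452.2 196.2  45.2]
shell [533. 330.   2.]
knob [482. -21.  24.]
ring [381.  12.   2.]
tube [788. -47.  58.]
red [299. 192.  46.]
blue [617. 188.  49.]
slideL [642.  71.  25.]
slideR [ 612. -164.   27.]
```

Both views agree to within 4 mm. I'll close the fingers and go above the lock pin.

arm_command(
  gripper=0,
  deltas=[
    {"dx":0.01,"dy":0.015},
    {"dx":0.02,"dy":0.028},
    {"dx":0.022,"dy":0.03},
    {"dx":0.022,"dy":0.03},
    {"dx":0.022,"dy":0.03},
    {"dx":0.022,"dy":0.03},
    {"dx":0.022,"dy":0.03},
    {"dx":0.022,"dy":0.03},
    {"dx":0.022,"dy":0.03},
    {"dx":0.022,"dy":0.03},
    {"dx":0.022,"dy":0.03},
    {"dx":0.022,"dy":0.03},
    {"dx":0.022,"dy":0.03,"dz":-0.015},
    {"dx":0.022,"dy":0.03,"dz":-0.02},
    {"dx":0.022,"dy":0.03,"dz":-0.02},
    {"dx":0.022,"dy":0.03,"dz":-0.02},
    {"dx":0.022,"dy":0.03,"dz":-0.02},
    {"dx":0.022,"dy":0.03,"dz":-0.015},
    {"dx":0.02,"dy":0.03},
    {"dx":0.01,"dy":0.014},
  ],
)

```text
$.deltas[0]: bad value
```

arm_command(
  deltas=[
    {"dz":0},
    {"dz":0},
    {"dz":0},
  ],
)

```text
$.deltas[0]: bad value
```

arm_command(
  gripper=0,
  deltas=[
    {"dx":0.01,"dy":0.015,"dz":0,"yaw":0},
    {"dx":0.02,"dy":0.028,"dz":0,"yaw":0},
    {"dx":0.022,"dy":0.03,"dz":0,"yaw":0},
    {"dx":0.022,"dy":0.03,"dz":0,"yaw":0},
    {"dx":0.022,"dy":0.03,"dz":0,"yaw":0},
    {"dx":0.022,"dy":0.03,"dz":0,"yaw":0},
    {"dx":0.022,"dy":0.03,"dz":0,"yaw":0},
    {"dx":0.022,"dy":0.03,"dz":0,"yaw":0},
    {"dx":0.022,"dy":0.03,"dz":0,"yaw":0},
    {"dx":0.022,"dy":0.03,"dz":0,"yaw":0},
    {"dx":0.022,"dy":0.03,"dz":0,"yaw":0},
    {"dx":0.022,"dy":0.03,"dz":0,"yaw":0},
    {"dx":0.022,"dy":0.03,"dz":-0.015,"yaw":0},
    {"dx":0.022,"dy":0.03,"dz":-0.02,"yaw":0},
    {"dx":0.022,"dy":0.03,"dz":-0.02,"yaw":0},
    {"dx":0.022,"dy":0.03,"dz":-0.02,"yaw":0},
    {"dx":0.022,"dy":0.03,"dz":-0.02,"yaw":0},
    {"dx":0.022,"dy":0.03,"dz":-0.015,"yaw":0},
    {"dx":0.02,"dy":0.03,"dz":0,"yaw":0},
    {"dx":0.01,"dy":0.014,"dz":0,"yaw":0},
  ],
)

```text
t: 2.1
eef_pos: [634.8, -13.9, 123.0]
tcp_rot: [-3.141, 0.001, 0.366]
ft_force: [-0.1, -0.1, 1.5]
opening: 0.003
grip_force: 0.0
```

arm_command(
  deltas=[
    {"dx":0,"dy":0,"dz":0,"yaw":0},
    {"dx":0,"dy":0,"dz":0,"yaw":0},
    {"dx":0,"dy":0,"dz":0,"yaw":0},
  ],
)

```text
t: 2.4
eef_pos: [633.7, -18.0, 124.0]
tcp_rot: [3.141, 0.0, 0.363]
ft_force: [0.4, 0.7, 0.5]
opening: 0.003
grip_force: 0.0
```

```bash
python3 - <<'E'
from h import *
c=read_camera("wrist"); cv2.imwrite("pics/w1.png",c["color"][...,::-1]); s=state(); print(s["t"],s["eef_pos"],s["tcp_rot"],s["ft_force"],s["opening"])
w=cloud(c); m=(w[...,2]>60)&(w[...,2]<72)&(np.hypot(w[...,0]-634,w[...,1]+17)<25); q=w[m]; print(m.sum(), q.size and (np.median(q,0),q.min(0),q.max(0)))
E
```

```text
2.45 [633.86861221 -18.19561944 124.02474207] [ 3.14135948e+00 -6.07851184e-05  3.62467464e-01] [ 0.14688964 -1.21515075  0.06482231] 0.004420244516881659
1372 (array([637.08840892, -13.34989572,  65.86618139]), array([623.83712771, -26.19255698,  60.30463695]), array([647.39130792,  -2.75469194,  67.93194607]))
```

View pics/w1.png

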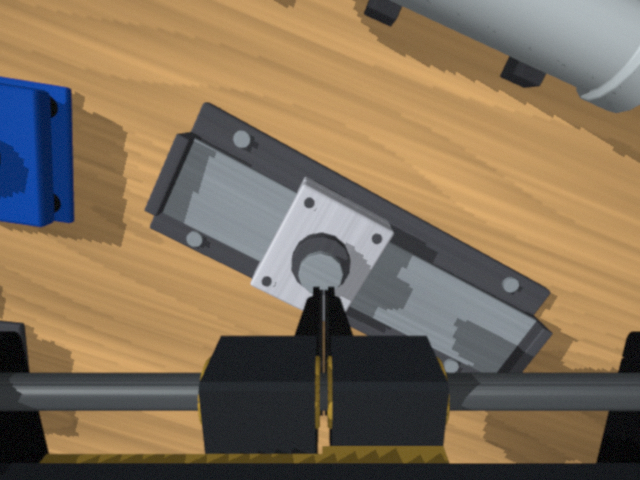

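The wrist view shows the pin head at (320,270), with the closed fingertips at its lower edge. The centre is nearer (635.5, -16), so I'll correct for that and descend to just above it.

arm_command(
  deltas=[
    {"dx":0.002,"dy":0.002,"dz":-0.01,"yaw":0},
    {"dx":0,"dy":0,"dz":-0.012,"yaw":0},
    {"dx":0,"dy":0,"dz":-0.01,"yaw":0},
    {"dx":0,"dy":0,"dz":-0.003,"yaw":0},
    {"dx":0,"dy":0,"dz":0,"yaw":0},
    {"dx":0,"dy":0,"dz":0,"yaw":0},
  ],
)

```text
t: 3.05
eef_pos: [636.5, -15.1, 88.7]
tcp_rot: [3.141, -0.0, 0.364]
ft_force: [-0.5, -0.3, 0.4]
opening: 0.004
grip_force: 0.0
```

arm_command(
  deltas=[
    {"dx":0,"dy":0,"dz":-0.001,"yaw":0},
    {"dx":0,"dy":0,"dz":-0.001,"yaw":0},
    {"dx":0,"dy":0,"dz":-0.001,"yaw":0},
    {"dx":0,"dy":0,"dz":-0.001,"yaw":0},
    {"dx":0,"dy":0,"dz":-0.001,"yaw":0},
    {"dx":0,"dy":0,"dz":-0.001,"yaw":0},
    {"dx":0,"dy":0,"dz":0,"yaw":0},
  ],
)

```text
t: 3.75
eef_pos: [636.5, -15.1, 82.6]
tcp_rot: [3.141, -0.0, 0.364]
ft_force: [-0.2, 0.9, 2.1]
opening: 0.006
grip_force: 0.7
```

arm_command(
  deltas=[
    {"dx":0,"dy":0,"dz":-0.001,"yaw":0},
    {"dx":0,"dy":0,"dz":-0.001,"yaw":0},
    {"dx":0,"dy":0,"dz":-0.001,"yaw":0},
    {"dx":0,"dy":0,"dz":0,"yaw":0},
  ],
)

```text
t: 4.15
eef_pos: [636.4, -15.1, 79.5]
tcp_rot: [3.142, 0.0, 0.364]
ft_force: [0.1, -0.2, 0.4]
opening: 0.005
grip_force: 0.4
```

arm_command(
  deltas=[
    {"dx":0,"dy":0,"dz":-0.001,"yaw":0},
    {"dx":0,"dy":0,"dz":-0.001,"yaw":0},
    {"dx":0,"dy":0,"dz":0,"yaw":0},
  ],
)

```text
t: 4.45
eef_pos: [636.4, -15.1, 77.5]
tcp_rot: [3.141, -0.0, 0.364]
ft_force: [0.3, 0.4, 0.9]
opening: 0.006
grip_force: 0.4
```

arm_command(
  deltas=[
    {"dx":0,"dy":0,"dz":-0.001,"yaw":0},
    {"dx":0,"dy":0,"dz":0,"yaw":0},
  ],
)

```text
t: 4.65
eef_pos: [636.5, -15.1, 76.8]
tcp_rot: [3.141, -0.0, 0.364]
ft_force: [-1.2, -0.6, 4.7]
opening: 0.005
grip_force: 2.4
```

arm_command(
  deltas=[
    {"dx":0,"dy":0,"dz":-0.001,"yaw":0},
    {"dx":0,"dy":0,"dz":0,"yaw":0},
  ],
)

```text
t: 4.85
eef_pos: [636.5, -15.1, 75.9]
tcp_rot: [3.141, -0.0, 0.364]
ft_force: [-0.6, -0.4, 5.4]
opening: 0.006
grip_force: 3.1
```

arm_command(
  deltas=[
    {"dx":0,"dy":0,"dz":-0.001,"yaw":0},
    {"dx":0,"dy":0,"dz":0,"yaw":0},
  ],
)

```text
t: 5.05
eef_pos: [636.5, -15.1, 75.1]
tcp_rot: [3.141, -0.0, 0.364]
ft_force: [-2.0, 0.3, 7.6]
opening: 0.003
grip_force: 3.7
```

```bash
python3 - <<'E'
from h import *
f=[]
for i in range(4):
    c=read_camera("wrist"); s=state(); f.append(s["ft_force"])
print(s["t"],s["eef_pos"],np.round(f,1)); 
E
```

```text
5.25 [636.52301827 -15.11325803  75.14761907] [[-0.7  0.1  7.1]
 [-1.7  1.   7. ]
 [-0.7  1.   7.1]
 [-1.5 -0.1  6.7]]
```

About 7 N against the spring with 2 mm of give means the pin is home. I'll lift and check.

arm_command(
  deltas=[
    {"dx":0,"dy":0,"dz":0.002,"yaw":0},
    {"dx":0,"dy":0,"dz":0.003,"yaw":0},
    {"dx":0,"dy":0,"dz":0.015,"yaw":0},
    {"dx":0,"dy":0,"dz":0.025,"yaw":0},
    {"dx":0,"dy":0,"dz":0.015,"yaw":0},
    {"dx":-0.02,"dy":-0.01,"dz":0,"yaw":0},
    {"dx":-0.03,"dy":-0.02,"dz":0,"yaw":0},
    {"dx":-0.03,"dy":-0.02,"dz":0,"yaw":0},
    {"dx":-0.03,"dy":-0.02,"dz":0,"yaw":0},
    {"dx":-0.02,"dy":-0.02,"dz":0,"yaw":0},
    {"dx":0,"dy":0,"dz":0,"yaw":0},
    {"dx":0,"dy":0,"dz":0,"yaw":0},
    {"dx":0,"dy":0,"dz":0,"yaw":0},
  ],
)

```text
t: 6.55
eef_pos: [507.1, -104.8, 135.0]
tcp_rot: [3.141, -0.001, 0.364]
ft_force: [-0.7, 0.0, 0.0]
opening: 0.006
grip_force: 0.0
```

```bash
python3 - <<'E'
from h import *
c=read_camera("wrist"); cv2.imwrite("pics/w2.png",c["color"][...,::-1]); s=state(); print(s["t"],s["eef_pos"],s["ft_force"])
for n in ("wrist","scene","top"):
    c=read_camera(n)
    w=cloud(c); r=np.hypot(w[...,0]-635.5,w[...,1]+16); m=(w[...,2]>50)&(w[...,2]<75)&(r<9); q=w[m]; print(n,m.sum(), m.any() and np.median(q,0))
    m=(w[...,2]>54.5)&(w[...,2]<75)&(r<20); q=w[m]; print(m.sum(), m.any() and (q.min(0)+q.max(0))/2)
E
```

```text
6.6 [ 507.03787971 -104.65418764  134.79304404] [-0.40996047  1.30604349  0.08031937]
wrist 0 False
0 False
scene 36 [636.0412235  -15.79201438  57.88852317]
74 [635.91546017 -13.40702895  58.30419061]
top 70 [635.16832282 -15.58886419  58.84410169]
133 [635.55853152 -19.14156652  59.20025377]
```

The pin now reads 58 mm, so it is home. Next, the large eyepiece.

arm_command(
  deltas=[
    {"dx":-0.015,"dy":-0.008,"dz":0,"yaw":0},
    {"dx":-0.025,"dy":-0.013,"dz":0,"yaw":0},
    {"dx":-0.025,"dy":-0.014,"dz":0,"yaw":0},
    {"dx":-0.018,"dy":-0.01,"dz":-0.01,"yaw":0},
    {"dx":0,"dy":0,"dz":-0.02,"yaw":0},
    {"dx":0,"dy":0,"dz":-0.018,"yaw":0},
    {"dx":0,"dy":0,"dz":-0.01,"yaw":0},
    {"dx":0,"dy":0,"dz":-0.004,"yaw":0},
    {"dx":0,"dy":0,"dz":0,"yaw":0},
    {"dx":0,"dy":0,"dz":0,"yaw":0},
  ],
)

```text
t: 7.75
eef_pos: [423.7, -150.0, 73.1]
tcp_rot: [3.141, -0.0, 0.364]
ft_force: [-0.2, 0.3, 0.3]
opening: 0.004
grip_force: 0.0
```

arm_command(
  deltas=[
    {"dx":0,"dy":0,"dz":-0.001,"yaw":0},
    {"dx":0,"dy":0,"dz":-0.001,"yaw":0},
    {"dx":0,"dy":0,"dz":-0.001,"yaw":0},
    {"dx":0,"dy":0,"dz":-0.001,"yaw":0},
    {"dx":0,"dy":0,"dz":-0.001,"yaw":0},
    {"dx":0,"dy":0,"dz":-0.001,"yaw":0},
    {"dx":0,"dy":0,"dz":0,"yaw":0},
  ],
)

```text
t: 8.45
eef_pos: [423.5, -150.1, 66.6]
tcp_rot: [3.141, -0.0, 0.364]
ft_force: [-0.1, 1.2, 1.0]
opening: 0.003
grip_force: 0.0
```

arm_command(
  deltas=[
    {"dx":0,"dy":0,"dz":-0.001,"yaw":0},
    {"dx":0,"dy":0,"dz":-0.001,"yaw":0},
    {"dx":0,"dy":0,"dz":-0.001,"yaw":0},
    {"dx":0,"dy":0,"dz":-0.001,"yaw":0},
    {"dx":0,"dy":0,"dz":0,"yaw":0},
  ],
)

```text
t: 8.95
eef_pos: [423.4, -150.1, 62.5]
tcp_rot: [-3.142, 0.0, 0.364]
ft_force: [-0.2, -0.4, 0.3]
opening: 0.007
grip_force: 0.0
```

arm_command(
  deltas=[
    {"dx":0,"dy":0,"dz":-0.001,"yaw":0},
    {"dx":0,"dy":0,"dz":-0.001,"yaw":0},
    {"dx":0,"dy":0,"dz":0,"yaw":0},
  ],
)

```text
t: 9.25
eef_pos: [423.4, -150.1, 60.6]
tcp_rot: [3.142, 0.0, 0.364]
ft_force: [-0.0, -0.6, 3.6]
opening: 0.002
grip_force: 1.9
```

arm_command(
  deltas=[
    {"dx":0,"dy":0,"dz":-0.001,"yaw":0},
    {"dx":0,"dy":0,"dz":0,"yaw":0},
  ],
)

```text
t: 9.45
eef_pos: [423.4, -150.1, 59.7]
tcp_rot: [3.141, -0.0, 0.364]
ft_force: [0.0, 0.2, 5.3]
opening: 0.005
grip_force: 2.6
```

arm_command(
  deltas=[
    {"dx":0,"dy":0,"dz":-0.001,"yaw":0},
    {"dx":0,"dy":0,"dz":0,"yaw":0},
  ],
)

```text
t: 9.65
eef_pos: [423.4, -150.1, 58.7]
tcp_rot: [3.141, -0.0, 0.364]
ft_force: [-1.2, 0.5, 6.2]
opening: 0.008
grip_force: 3.4
```

The force is rising on the spring in the same way, so the large eyepiece is home. I'll lift and move part of the way to the small one, then check.

arm_command(
  deltas=[
    {"dx":0,"dy":0,"dz":0.002,"yaw":0},
    {"dx":0,"dy":0,"dz":0.003,"yaw":0},
    {"dx":0,"dy":0,"dz":0.015,"yaw":0},
    {"dx":0,"dy":0,"dz":0.025,"yaw":0},
    {"dx":0,"dy":0,"dz":0.026,"yaw":0},
    {"dx":0.003,"dy":0.015,"dz":0,"yaw":0},
    {"dx":0.003,"dy":0.03,"dz":0,"yaw":0},
    {"dx":0.003,"dy":0.035,"dz":0,"yaw":0},
    {"dx":0.003,"dy":0.04,"dz":0,"yaw":0},
    {"dx":0.003,"dy":0.04,"dz":0,"yaw":0},
    {"dx":0.003,"dy":0.04,"dz":0,"yaw":0},
    {"dx":0.003,"dy":0.035,"dz":0,"yaw":0},
    {"dx":0.003,"dy":0.025,"dz":0,"yaw":0},
    {"dx":0,"dy":0.01,"dz":0,"yaw":0},
    {"dx":0,"dy":0,"dz":0,"yaw":0},
    {"dx":0,"dy":0,"dz":0,"yaw":0},
  ],
)

```text
t: 11.25
eef_pos: [447.2, 119.2, 129.6]
tcp_rot: [3.142, 0.001, 0.364]
ft_force: [0.4, -1.7, 0.1]
opening: 0.008
grip_force: 0.0
```

```bash
python3 - <<'E'
from h import *
for n in ("scene","top","wrist"):
    c=read_camera(n); w=cloud(c); 
    for nm,x,y,zl in (("large",424,-150,36),("small",449,192.5,36),("lock",635.5,-16,52)):
        r=np.hypot(w[...,0]-x,w[...,1]-y); m=(w[...,2]>zl)&(w[...,2]<75)&(r<9); m2=(w[...,2]>zl)&(w[...,2]<75)&(r<30)
        if m.any(): q=w[m2]; print(n,nm,np.round(np.median(w[m],0),1),np.round((q.min(0)+q.max(0))/2,1),np.round(np.ptp(q,axis=0),0))
s=state();print(s["t"],s["eef_pos"])
E
```

```text
scene large [ 423.6 -149.5   42. ] [ 425.2 -148.4   42. ] [53. 54. 12.]
scene small [449.1 192.7  46.4] [448.5 193.3  43.8] [33. 33. 14.]
scene lock [635.9 -15.2  57.9] [635.1 -12.8  57.6] [33. 30. 11.]
top large [ 423.9 -150.    42.8] [ 423.  -152.5   41.6] [53. 52. 11.]
top lock [635.1 -15.6  58.9] [634.1 -18.2  56.8] [32. 32. 10.]
wrist small [449.  192.5  46.2] [448.5 194.8  42.7] [35. 34. 10.]
11.4 [447.41475563 118.893407   129.65662388]
```

The large eyepiece is home at 42 mm. Now the small one, at (448.5, 193).

arm_command(
  deltas=[
    {"dx":0.001,"dy":0.014,"dz":0,"yaw":0},
    {"dx":0,"dy":0.025,"dz":0,"yaw":0},
    {"dx":0,"dy":0.025,"dz":0,"yaw":0},
    {"dx":0,"dy":0.01,"dz":-0.01,"yaw":0},
    {"dx":0,"dy":0,"dz":-0.02,"yaw":0},
    {"dx":0,"dy":0,"dz":-0.018,"yaw":0},
    {"dx":0,"dy":0,"dz":-0.009,"yaw":0},
    {"dx":0,"dy":0,"dz":-0.003,"yaw":0},
    {"dx":0,"dy":0,"dz":0,"yaw":0},
    {"dx":0,"dy":0,"dz":0,"yaw":0},
  ],
)

```text
t: 12.4
eef_pos: [448.7, 193.8, 70.1]
tcp_rot: [3.141, -0.001, 0.364]
ft_force: [-0.3, 0.1, -0.7]
opening: 0.004
grip_force: 0.0
```

arm_command(
  deltas=[
    {"dx":0,"dy":0,"dz":-0.001,"yaw":0},
    {"dx":0,"dy":0,"dz":-0.001,"yaw":0},
    {"dx":0,"dy":0,"dz":-0.001,"yaw":0},
    {"dx":0,"dy":0,"dz":-0.001,"yaw":0},
    {"dx":0,"dy":0,"dz":-0.001,"yaw":0},
    {"dx":0,"dy":0,"dz":-0.001,"yaw":0},
    {"dx":0,"dy":0,"dz":0,"yaw":0},
  ],
)

```text
t: 13.1
eef_pos: [448.4, 193.9, 63.6]
tcp_rot: [3.142, 0.0, 0.364]
ft_force: [0.6, -0.6, -0.3]
opening: 0.008
grip_force: 0.0
```

arm_command(
  deltas=[
    {"dx":0,"dy":0,"dz":-0.001,"yaw":0},
    {"dx":0,"dy":0,"dz":-0.001,"yaw":0},
    {"dx":0,"dy":0,"dz":-0.001,"yaw":0},
    {"dx":0,"dy":0,"dz":-0.001,"yaw":0},
    {"dx":0,"dy":0,"dz":-0.001,"yaw":0},
    {"dx":0,"dy":0,"dz":0,"yaw":0},
  ],
)

```text
t: 13.7
eef_pos: [448.4, 193.9, 58.5]
tcp_rot: [3.142, 0.0, 0.364]
ft_force: [-0.3, -0.1, 0.3]
opening: 0.008
grip_force: 0.0
```

arm_command(
  deltas=[
    {"dx":0,"dy":0,"dz":-0.001,"yaw":0},
    {"dx":0,"dy":0,"dz":-0.001,"yaw":0},
    {"dx":0,"dy":0,"dz":0,"yaw":0},
  ],
)

```text
t: 14.0
eef_pos: [448.4, 193.9, 56.6]
tcp_rot: [3.142, 0.0, 0.364]
ft_force: [-0.6, -0.1, 4.2]
opening: 0.006
grip_force: 1.9
```

arm_command(
  deltas=[
    {"dx":0,"dy":0,"dz":-0.001,"yaw":0},
    {"dx":0,"dy":0,"dz":0,"yaw":0},
  ],
)

```text
t: 14.2
eef_pos: [448.4, 193.9, 55.7]
tcp_rot: [3.141, -0.0, 0.364]
ft_force: [-1.1, -0.4, 5.5]
opening: 0.007
grip_force: 2.6
```

arm_command(
  deltas=[
    {"dx":0,"dy":0,"dz":-0.001,"yaw":0},
    {"dx":0,"dy":0,"dz":0,"yaw":0},
  ],
)

```text
t: 14.4
eef_pos: [448.4, 193.9, 54.8]
tcp_rot: [3.141, -0.0, 0.364]
ft_force: [-0.4, -1.4, 6.9]
opening: 0.006
grip_force: 3.4
```

arm_command(
  deltas=[
    {"dx":0,"dy":0,"dz":0.002,"yaw":0},
    {"dx":0,"dy":0,"dz":0.003,"yaw":0},
    {"dx":0,"dy":0,"dz":0.015,"yaw":0},
    {"dx":0,"dy":0,"dz":0.025,"yaw":0},
    {"dx":0,"dy":0,"dz":0.03,"yaw":0},
    {"dx":0,"dy":0,"dz":0.03,"yaw":0},
    {"dx":0,"dy":-0.015,"dz":0.02,"yaw":0},
    {"dx":0,"dy":-0.03,"dz":0,"yaw":0},
    {"dx":0,"dy":-0.035,"dz":0,"yaw":0},
    {"dx":0,"dy":-0.03,"dz":0,"yaw":0},
    {"dx":0,"dy":-0.015,"dz":0,"yaw":0},
    {"dx":0,"dy":0,"dz":0,"yaw":0},
    {"dx":0,"dy":0,"dz":0,"yaw":0},
    {"dx":0,"dy":0,"dz":0,"yaw":0},
  ],
)

```text
t: 15.8
eef_pos: [448.4, 69.6, 179.6]
tcp_rot: [3.142, 0.0, 0.364]
ft_force: [-0.2, 0.3, 0.2]
opening: 0.005
grip_force: 0.0
```

```bash
python3 - <<'E'
from h import *
for n in ("scene","top"):
    c=read_camera(n); w=cloud(c); cv2.imwrite(f"pics/{n}9.png",c["color"][...,::-1])
    for nm,x,y,zl in (("large",424,-150,33),("small",449,192.5,33),("lock",635.5,-16,53)):
        r=np.hypot(w[...,0]-x,w[...,1]-y); m=(w[...,2]>zl)&(w[...,2]<75)&(r<9)
        if m.any(): print(n,nm,np.round(np.median(w[m],0),1))
s=state();print(s["t"],s["eef_pos"],s["ft_force"])
E
```

```text
scene large [ 425.5 -150.4   42.4]
scene small [449.1 192.7  38.6]
scene lock [634.2 -15.9  58.5]
top large [ 424.  -150.    43.3]
top lock [635.3 -15.7  58.8]
15.9 [448.37416702  69.64874078 179.61685077] [-0.12737782  0.77122862 -0.98601862]
```

View pics/scene9.png

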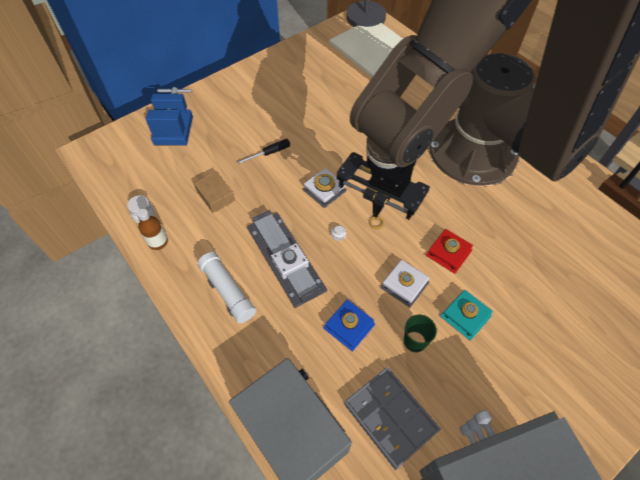

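The scene view shows everything in its original place: the lock pin and carriage at (291,256), the large eyepiece at (324,182) and the small one at (406,278). All three parts read as home, and the arm is clear.

```bash
python3 -c "from cell import job_done; print(job_done())"
```

```text
the job is handed in; nothing more can be done
None
```

I tapped the lock pin, then the large eyepiece, then the small eyepiece home with about 7 N at most; the cameras read them at about 58, 42 and 38.6 mm, nothing else looked moved, and I handed the job in at about 16 s.

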